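Open the gap in a shear box with a wedge

ROBOT

A 6-joint arm with a two-finger parallel gripper is mounted at the origin on the work surface. World frame = base frame: x ahead of the robot, y to its left, z up, the work surface at z = 0. Lengths are in mm, angles in rad, forces in N, time in s.
With the tool pointing down it reaches from about 400 to 925 mm from the base axis. Payload 12.5 kg.
Tool frame: the origin (TCP) lies midway between the tips of the shut fingers; the grasp point (between the pads) lies 19 mm behind it (env.pinch_z is the z of the grasp point in the tool frame, in mm); z points along the fingers, y is the line along which they close (so a half turn about z gives the same grasp; the last joint's range is limited). The gripper opens to 95 mm and grips with 3 to 60 N. Pads are 20 mm wide; open, the fingers measure 119 mm over their backs; the gripper's body (75 mm by 180 mm) begins 59 mm behind the grasp point.
Start: joints at [1.199, 0.491, 1.559, -0, 1.092, -0.106], TCP at [164.158, 603.075, 214.661] pointing down, gripper open.
Joint ranges: [-3.1, 3.1], [-0.84, 2.19], [0.05, 2.79], [-1.13, 4.28], [0.06, 2.93], [-2.69, 2.69]. Speed limits (rad/s): [2.22, 2.22, 2.79, 3.14, 3.14, 3.14].

INTERFACE

Orientations are given as [roll, pitch, yaw] about the fixed x, y, z axes, in that order (R = Rz(yaw) Ry(pitch) Rx(roll)).
In Python, from cell import env, eyes gives the robot as it stands.
- The arm moves only by the shell command python3 -m inch 'ROWS'. ROWS is JSON, a list of rows, each a list of 3 entries, a list of its own where there are three numbers: the shift along the tool's x, y, z in units of 60 mm (1.0 is 60 mm), then the turn about the tool's z in units of 5 degrees (1.0 is 5 degrees), then the closure, from -1 (fully open) to 1 (shut). In form: [[[tx, ty, tz], turn, claw], ...]. A call has exactly 10 rows; each row shifts and turns the commanded pose from where the row before left it, along the tool's axes as they then stand; what a row does not reach is not made up. A row lasts 1/8 s, in which the tool goes at most 62.5 mm and 10.7 degrees, less where a joint would pass 70% of its speed; a pose out of reach is approached as far as the arm can. A call is refused whole if a number of a shift passes 1 or a number of a turn 1, either way. A call with a gripper value outside its range is refused whole. The fingers move at their own pace and stop on an object; the grip force is fixed at half the most. Time passes only in rows, so rows that do not move let the fingers close, or fill a call up. It gives the time, the measured TCP pose, the force, the opening and the grip force at its end, in the units of the state.
- env.state(): the state, without advancing time (a new reading comes with each control period).
- eyes.read_camera(name): name is "side" or "top" or "wrist"; returns a dict with "pixels" (480x640x3 uint8, red, green, blue), "fx", "fy", "cx", "cy" (pixels), "distortion" ([k1, k2, p1, p2, k3] as OpenCV has them; the pictures are not rectified), "extrinsics" (4x4, takes a point from world to camera coordinates). Camera axes: x right, y down, z forward; pixel columns grow to the right and rows downward; lengths in mm; the calibration is good to about 2 mm. A picture is of the moment at which its call begins. There is no depth.
- env.job_done(): hands the job in; it is judged then, once.
Trained networks look in a picture, given as the dict that the camera call returned (one of the last four; its "shot" number tells which), for a name from the list of things; names that differ only in an ending like _2 or _b are one class to them, and where a whole thing is asked for, a point or a joint stands for the part that bears it (a point fixed in the world has none). Each returns a list of dicts, best first, with "score" (0 to 1); they miss things now and then, are a little off and sometimes report something else, mostly with a low value. They report only what shows in the picture. A call takes as long as a camera call. They do not tell look-alikes from the thing itself.
- eyes.boxes_of(name, picture): "centre" ([row, column] in pixels, amid what is visible of it).
- eyes.cut_out(name, picture): "mask" (480x640 bool, what is visible of it) and "centre" ([row, column] in pixels, amid what is visible of it).
- eyes.spot_point(name, picture): "centre" ([row, column] in pixels: a listed point, or the origin of a listed thing).
The state is a dict: "t": time; "joints": joint angles; "qvel": joint speeds; "tau": joint torques, N m; "eef_pos": TCP position; "tcp_rot": TCP orientation; "ft_force": force on the tool from outside, world axes, zero at the start; "moment": the same for the moment, N m; "opening": opening from 0.0 (shut) to 1.0 (fully open); "grip_force": force on a finger pad.
Only numpy, scipy, OpenCV 4.12 (cv2) and the standard library are available. Lean on these libraries where they do the work, as an engineer would, in place of code of your own. Each camera call takes 0.05 s, during which the arm holds its last target. There are 200 camera calls.

TASK

Push the shear-box carriage along its rails until it clicks into the detent of the test station, in front of the raised aluminium bed, and leave it there. Then take the red wedge, lay it flat on the bed and push its thin end under the lip of the brass upper half until the upper half just lifts off the grey lower half, about 3 mm clear of it, carried by the wedge alone. Finish like that, with the gripper still holding the wedge in place and not touching the box, and leave the other things on the bench undisturbed.

Things in the scene. Friction and masses are not known exactly. Their poses are not given: they have to be found in the camera images.
- rig: Fixed blue base plate, 150 mm (x) by 400 mm (y) by 12 mm, two rails along y. Origin at table height, straight under the shear box's centre when the carriage is at the test station; the plate runs from y = -260 to +140 mm. +x points away from the robot, +y is the carriage's way to the station. The wedge bed is part of it. At x = 52 to 106 mm, y = 0: the detent, 74 mm high. Place and yaw vary.
- bed_centre (a point): Centre of the flat top of the raised aluminium wedge bed, in front of the test station: 130 mm (rig x, from -190 to -60 mm) by 110 mm (rig y, from -55 to +55 mm), top 53 mm above the table; axes as rig.
- carriage (a joint): Travel of the dark steel carriage with the shear box along rig +y, m: 0.160 = test station, rail end 0.205; starts at 0 to 0.07, stays where left, 1.9 kg in all. The grey lower half, 90 x 90 mm, top at 61 mm, is part of it. Its detent roller drops between two ridges: it resists from 20 to 9 mm before the station (3 N), pulls in over the last 5 mm and centres it within 1 mm if let go.
- post_top (a point): Centre of the top of the carriage's black push post: upright, round, 18 mm across, from 36 to 100 mm above the table, 30 mm towards rig -x and 78 mm towards rig -y from the box centre (24 mm clear of the box's side). Pinch it from above or push it. Axes as rig.
- upper_half (a joint): Lift of the brass upper half above the grey lower half, in m; 0 when resting on it; it moves straight up on four guide pins. It weighs 0.4 to 0.65 kg and is 90 x 90 x 24 mm, from 61 to 85 mm above the table when down; guide pins reach up to 105 mm, a steel cap in the middle to 103 mm.
- lip_nose (a point): Lowest point, mid-width, of the round nose (bar along rig y, 6 mm radius) of the brass lip on the upper half: 90 mm towards rig -x from the box centre, 9 mm above the bed when down, rising with upper_half. The lip is 60 mm wide (rig y); behind the nose its underside runs level, 1 mm higher, to the box. The lower half's front face is 45 mm behind the nose axis. Axes as rig.
- wedge: Red steel wedge, 76 mm long (x), 30 mm wide (y), about 0.2 kg, on the table left of the bed. Origin: centre of its underside; +x is the thin end. x = -38 to -12 mm: block, 38 mm high; from there a ramp falls from 17.5 to 5 mm at x = +38 mm (1 in 4). Pushed in along rig +x on the bed it meets the nose with its tip about 15 mm past the nose axis; each 4 mm more lifts 1 mm (10 to 20 N).
- shim_block: flat steel shim block lying on the table, 60 x 25 x 12 mm, a bystander; origin at the centre of its underside
- tin: small aluminium specimen tin, 56 mm across, 45 mm high, a bystander behind the rig; origin at the centre of its underside
- weight: brass load weight, disc 60 mm across and 18 mm high with a 16 mm knob on top (30 mm overall), a bystander behind the rig; origin at the centre of its underside
- flask: amber glass jar, 60 mm across, 75 mm high, a bystander left of the rig; origin at the centre of its underside
- brush: bench brush lying on the table left of the rig, a bystander; origin near its middle
- cutter: steel specimen-cutting ring, 52 mm outside, 50 mm high, a bystander behind the rig; origin at the centre of its underside
Not all that is in view belongs to the job. Of the things that look like the wedge, take the one that is farthest to the robot's left at the start.

How it is judged (in metres and radians):
On the way, in this order (a step that is already met when the one before it is completed fails the run):
1. the carriage rests in the test station's detent, the upper half still down (value of joint carriage between 0.156 and 0.164 m and velocity of joint carriage between -0.01 and 0.01 m/s and value of joint upper_half below 0.001 m), for 0.3 s.
2. the wedge, on the bed, lifts the upper half off the lower half (value of joint carriage between 0.156 and 0.164 m and value of joint upper_half above 0.0015 m and contact force between wedge and upper_half above 1 N), for 0.2 s.
At the end, for the whole second after the job is handed in: Carriage still in the detent (0.160 m, within 4 mm); upper half still, 1.5 to 5 mm up, pressed by the wedge (over 1 N); gripper clear of it and of the carriage; wedge flat on the bed (within 3 mm, tilt under 0.08 rad) and held by the fingers (over 1 N) (all of step 2 and velocity of joint carriage between -0.01 and 0.01 m/s and value of joint upper_half below 0.005 m and velocity of joint upper_half between -0.005 and 0.005 m/s and contact force between the fingers and wedge above 1 N and contact force between each of the arm, the fingers and upper_half below 0.3 N and contact force between each of the arm, the fingers and carriage below 0.3 N and z of wedge in the frame of bed_centre below 0.003 m and angle between wedge's own z axis and vertical below 0.08 rad); the arm keeps its last pose, push and grip.
It fails at once if one of the other loose things on the bench is moved more than 25 mm (distance of any of shim_block, tin, weight, flask, brush, cutter from where it was at the start of the episode above 0.025 m).
It also fails if it takes over 64 s, if anything falls off the work surface, if the arm or the gripper's body presses on something with over 40 N, if the wrist force passes 120 N, or if a joint passes its speed limit or range.

## Working session

There is one attempt and no reset: what is moved stays moved. The work goes in short steps, Python scripts to look and compute and a shell command to move; the robot and the scene stay as the last step left them, time stands still between calls to the robot, and variables do not carry over. Pictures are saved under pics/ and viewed, at most 14 in all, crops included, and the job is handed in when it is done.

```bash
ls; mkdir -p pics; cat > h.py <<'E'
import numpy as np, cv2
from cell import env, eyes
def ray(p,rc):
    K=np.array([[p["fx"],0,p["cx"]],[0,p["fy"],p["cy"]],[0,0,1.]])
    u=cv2.undistortPoints(np.array([[[rc[1],rc[0]]]],float),K,np.array(p["distortion"],float))[0,0]
    T=np.array(p["extrinsics"]);R=T[:3,:3];t=T[:3,3]
    return -R.T@t, R.T@np.array([u[0],u[1],1.])
def atz(p,rc,z):
    o,d=ray(p,rc); return o+d*(z-o[2])/d[2]
def proj(p,P):
    K=np.array([[p["fx"],0,p["cx"]],[0,p["fy"],p["cy"]],[0,0,1.]]);T=np.array(p["extrinsics"])
    q=cv2.projectPoints(np.array(P,float).reshape(-1,3),cv2.Rodrigues(T[:3,:3])[0],T[:3,3],K,np.array(p["distortion"],float))[0].reshape(-1,2)
    return q[:,::-1]
def save(p,n,crop=None,s=1):
    im=p["pixels"][:,:,::-1]
    if crop: im=im[crop[0]:crop[1],crop[2]:crop[3]]
    cv2.imwrite("pics/"+n+".png",cv2.resize(im,None,fx=s,fy=s,interpolation=cv2.INTER_CUBIC))
E
python3 - <<'E'
from h import *
np.set_printoptions(precision=1,suppress=True)
Z=dict(rig=0,bed_centre=53,post_top=100,lip_nose=62,wedge=0,shim_block=0,tin=0,weight=0,flask=0,brush=0,cutter=0)
for c in ("top","side"):
    p=eyes.read_camera(c); save(p,c+"0"); print(c, ray(p,[240,320])[0])
    for n,z in Z.items():
        print(n,[(round(d["score"],2),np.array(d["centre"]),atz(p,d["centre"],z)) for d in eyes.spot_point(n,p)][:4])
s=env.state();print({k:s[k] for k in("t","eef_pos","tcp_rot","ft_force","opening")},env.pinch_z)
E
```

```text
pics
top [ 367.    22.8 1081.7]
rig [(0.79, array([221.5, 330.1]), array([585. ,  19.2,   0. ]))]
bed_centre [(0.89, array([270.9, 320.9]), array([461.2,  37.2,  53. ]))]
post_top [(0.94, array([242.2, 432.5]), array([ 524.9, -203.8,  100. ])), (0.21, array([270.4, 322.9]), array([458.1,  32.3, 100. ])), (0.17, array([298.4, 383.9]), array([401.7, -98.5, 100. ]))]
lip_nose [(0.59, array([266.7, 387.5]), array([ 473.3, -110.8,   62. ]))]
wedge [(0.97, array([272.7, 252.5]), array([457.4, 198.9,   0. ])), (0.9, array([296.8, 458.6]), array([ 412.2, -288.1,    0. ])), (0.7, array([150. , 294.7]), array([762.9, 110.9,   0. ])), (0.62, array([351. , 426.1]), array([ 285.7, -210.3,    0. ]))]
shim_block [(0.61, array([296.1, 385.9]), array([ 410.7, -115.6,    0. ]))]
tin [(0.74, array([181.2, 386.3]), array([ 688.8, -115.5,    0. ]))]
weight [(0.67, array([172.3, 364. ]), array([709.9, -60.8,   0. ])), (0.26, array([239.8, 429.4]), array([ 546.6, -219.4,    0. ]))]
flask [(0.6, array([193.4, 252.1]), array([649.8, 210.1,   0. ]))]
brush []
cutter [(0.89, array([185.8, 423.2]), array([ 679.
[... 479 characters left out ...]
rray([356.7, 290.6]), array([ 409.6, -114.6,    0. ]))]
shim_block [(0.63, array([358.2, 286.4]), array([ 401.9, -114.6,    0. ]))]
tin [(0.68, array([308.4, 432.4]), array([ 689.3, -119.1,    0. ]))]
weight [(0.76, array([281.8, 426.1]), array([710.1, -59.8,   0. ]))]
flask [(0.6, array([200.4, 339.9]), array([645.4, 218.4,   0. ]))]
brush [(0.97, array([185.8, 288.3]), array([552.3, 310.2,   0. ]))]
cutter [(0.71, array([345. , 447.6]), array([ 674.5, -197.5,    0. ])), (0.33, array([270.6, 353.1]), array([588.5,  19.6,   0. ]))]
{'t': 1.2, 'eef_pos': array([164.2, 603. , 214.7]), 'tcp_rot': array([3.1, 0. , 2.9]), 'ft_force': array([-0.2, -0.1, -0.3]), 'opening': 0.9970741768569652} -18.8
```

View pics/top0.png

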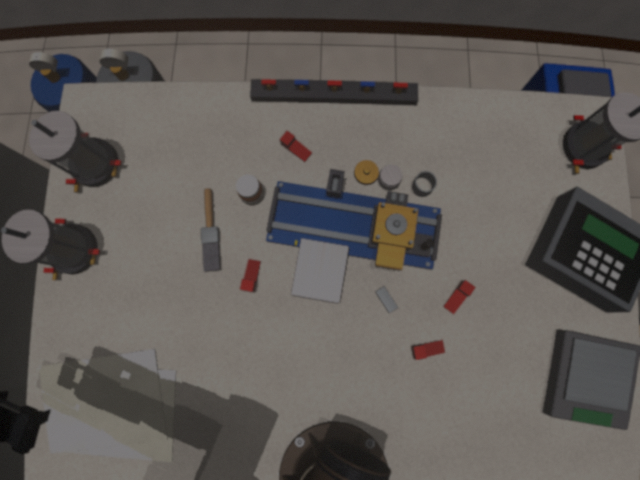

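View pics/side0.png

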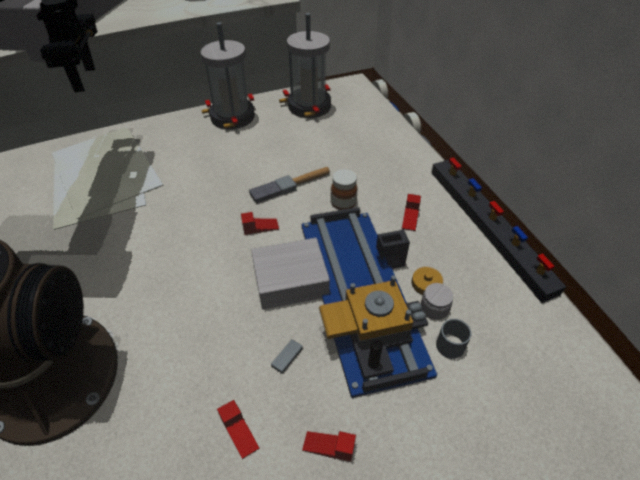

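```bash
python3 - <<'E'
from h import *
np.set_printoptions(precision=1,suppress=True)
p=eyes.read_camera("top"); im=p["pixels"].astype(int)
# blue rig plate edges / bed
hsv=cv2.cvtColor(p["pixels"],cv2.COLOR_RGB2HSV)
print("bed hsv",hsv[270,320],"table",hsv[320,300],"wedge",hsv[280,250])
m=cv2.inRange(hsv,(105,120,40),(130,255,255)); m[:170]=0;m[280:]=0;m[:,:255]=0;m[:,450:]=0
pts=np.argwhere(m>0)
W=np.array([atz(p,a,12)[:2] for a in pts]).astype(np.float32)
r=cv2.minAreaRect(W);print("blue rect",r,cv2.boxPoints(r))
for d in eyes.cut_out("wedge",p)[:4]:
    W=np.array([atz(p,a,0)[:2] for a in np.argwhere(d["mask"])]).astype(np.float32)
    r=cv2.minAreaRect(W);print("wedge",d["score"],d["centre"],r,cv2.boxPoints(r).ravel())
c=p["pixels"][180:330,210:460,::-1]
cv2.imwrite("pics/crop1.png",cv2.convertScaleAbs(cv2.resize(c,None,fx=3.2,fy=3.2,interpolation=cv2.INTER_CUBIC),alpha=1.5))
E
```

```text
bed hsv [  0   4 121] table [ 19  23 124] wedge [  1 161 103]
blue rect ((577.249267578125, -39.78688049316406), (383.7951354980469, 142.74867248535156), 81.68306732177734) [[ 478.9 -219.3]
 [ 620.1 -240. ]
 [ 675.6  139.8]
 [ 534.4  160.4]]
wedge 0.87 [143.5, 293.5] ((771.3084106445312, 111.6163330078125), (85.41697692871094, 36.989845275878906), 48.83897018432617) [729.3  91.6 757.1  67.3 813.3 131.6 785.5 155.9]
wedge 0.72 [293.4, 459.6] ((413.505859375, -288.6936950683594), (39.6422119140625, 86.05005645751953), 52.416229248046875) [ 367.3 -278.2  435.5 -330.6  459.7 -299.2  391.5 -246.7]
wedge 0.6 [349.3, 428.0] ((289.1706237792969, -213.43492126464844), (36.01224899291992, 77.34130859375), 14.438359260559082) [ 262.1 -180.5  281.4 -255.4  316.3 -246.4  297.  -171.5]
wedge 0.59 [272.8, 253.7] ((452.206298828125, 203.39210510253906), (32.299530029296875, 74.07840728759766), 78.8150634765625) [412.7 194.7 485.4 180.4 491.7 212.1 419.  226.4]
```

View pics/crop1.png

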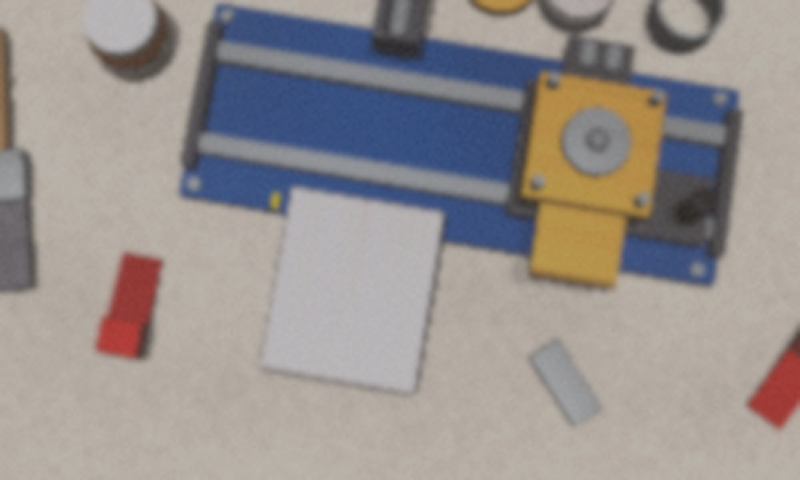

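```bash
cat >> h.py <<'E'
from scipy.spatial.transform import Rotation as Ro
RIG=np.array([586.5,19.5]);RY=-0.145
def rig2w(x,y):
    c,s=np.cos(RY),np.sin(RY); return RIG+np.array([c*x-s*y,s*x+c*y])
def w2rig(P):
    c,s=np.cos(RY),np.sin(RY); d=np.array(P[:2])-RIG; return np.array([c*d[0]+s*d[1],-s*d[0]+c*d[1]])
def units(pos,xyz,yaw):  # units of shift in tool frame with given yaw, tool down
    return Ro.from_euler('xyz',[np.pi,0,yaw]).inv().apply(np.array(xyz)-np.array(pos))/60
E
python3 - <<'E'
from h import *
s=env.state();print(s["tcp_rot"],s["eef_pos"],s["t"])
yaw=np.pi+RY
print("turn units (about tool z=down):",-np.degrees(yaw-s["tcp_rot"][2])/5)
a=np.array([480,430,200]);b=np.r_[rig2w(-30,-270),200]
print(b,units(s["eef_pos"],a,yaw),units(a,b,yaw))
E
```

```text
[3.14146705e+00 2.56205629e-05 2.87579154e+00] [164.15627977 603.07918251 214.68014587] 1.3
turn units (about tool z=down): -1.3842788431448843
[ 517.8018668  -243.33182169  200.        ] [-5.62563097 -2.09376411  0.2446691 ] [-2.24494202e+00 -1.10133955e+01 -1.34875196e-15]
```

```bash
python3 -m inch '[[[0,0,0],-0.7,1],[[0,0,0],-0.68,1],[[-0.7,-0.26,0.03],0,1],[[-0.7,-0.26,0.03],0,1],[[-0.7,-0.26,0.03],0,1],[[-0.7,-0.26,0.03],0,1],[[-0.7,-0.26,0.03],0,1],[[-0.7,-0.26,0.03],0,1],[[-0.7,-0.26,0.03],0,1],[[-0.7,-0.26,0.03],0,1]]'
python3 -m inch '[[[-0.15,-0.75,0],0,1],[[-0.15,-0.75,0],0,1],[[-0.15,-0.75,0],0,1],[[-0.15,-0.75,0],0,1],[[-0.15,-0.75,0],0,1],[[-0.15,-0.75,0],0,1],[[-0.15,-0.75,0],0,1],[[-0.15,-0.75,0],0,1],[[-0.15,-0.75,0],0,1],[[-0.15,-0.75,0],0,1]]'
python3 - <<'E'
from h import *
s=env.state();print(s["tcp_rot"],s["eef_pos"],s["t"],w2rig(s["eef_pos"]))
yaw=np.pi+RY
b=np.r_[rig2w(-30,-270),200]
print(units(s["eef_pos"],b,yaw))
E
```

```text
t: 2.55
eef_pos: [479.8, 430.1, 200.3]
tcp_rot: [3.141, 0.0, 2.996]
ft_force: [-0.5, 0.3, -0.0]
opening: 0.025
grip_force: 0.0
t: 3.8
eef_pos: [502.4, -28.9, 200.4]
tcp_rot: [3.141, 0.001, 2.996]
ft_force: [-0.1, -0.3, -0.1]
opening: 0.007
grip_force: 0.0
[3.14147790e+00 5.03870282e-04 2.99626859e+00] [502.410475   -28.8612206  200.40512609] 3.8 [-76.21925134 -60.00401318]
[-0.77032086 -3.49993311  0.0067521 ]
```

```bash
python3 -m inch '[[[-0.13,-0.58,0],0,1],[[-0.13,-0.58,0],0,1],[[-0.13,-0.58,0],0,1],[[-0.13,-0.58,0],0,1],[[-0.13,-0.58,0],0,1],[[-0.12,-0.6,0],0,1],[[0,0,0],0,1],[[0,0,0],0,1],[[0,0,0],0,1],[[0,0,0],0,1]]'
python3 - <<'E'
from h import *
np.set_printoptions(precision=1,suppress=True)
p=eyes.read_camera("wrist");save(p,"w1")
s=env.state();print(s["eef_pos"],w2rig(s["eef_pos"]))
for n,z in dict(post_top=100,lip_nose=62,bed_centre=53,rig=0).items():
    for d in eyes.spot_point(n,p)[:2]:
        P=atz(p,d["centre"],z);print(n,d["score"],d["centre"],P,w2rig(P))
E
```

```text
t: 5.05
eef_pos: [517.8, -241.1, 200.4]
tcp_rot: [3.142, 0.0, 2.997]
ft_force: [0.4, -0.3, 0.4]
opening: 0.006
grip_force: 0.0
[ 517.8 -241.2  200.3] [ -30.3 -267.9]
post_top 0.86 [238.1, 387.2] [ 521.8 -194.   100. ] [ -33.1 -220.6]
lip_nose 0.73 [157.6, 475.3] [ 475.3 -111.    62. ] [ -91.2 -145.2]
rig 0.91 [245.2, 582.7] [586.6  19.7   0. ] [0.1 0.3]
```

View pics/w1.png

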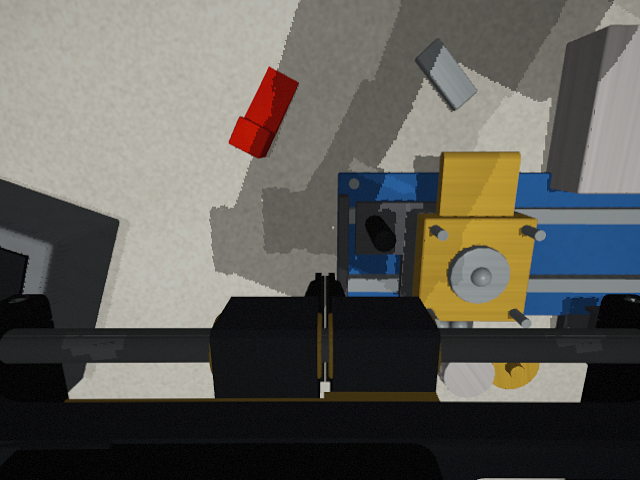

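```bash
python3 -m inch '[[[0,0,0.6],0,1],[[0,0,0.6],0,1],[[0,0,0.6],0,1],[[0,0,0.29],0,1],[[0,0.1,0],0,1],[[0,0.1,0],0,1],[[0,0.1,0],0,1],[[0,0.1,0],0,1],[[0,0.1,0],0,1],[[0,0.1,0],0,1]]'
python3 -m inch '[[[0,0.2,0],0,1],[[0,0.2,0],0,1],[[0,0.2,0],0,1],[[0,0.2,0],0,1],[[0,0.2,0],0,1],[[0,0.2,0],0,1],[[0,0.2,0],0,1],[[0,0.1,0],0,1],[[0,0.05,0],0,1],[[0,0,0],0,1]]'
python3 - <<'E'
from h import *
np.set_printoptions(precision=1,suppress=True)
s=env.state();print(s["eef_pos"],w2rig(s["eef_pos"]),s["ft_force"],s["tcp_rot"])
p=eyes.read_camera("wrist")
for n,z in dict(post_top=100,lip_nose=62,rig=0).items():
    for d in eyes.spot_point(n,p)[:1]:
        P=atz(p,d["centre"],z);print(n,d["score"],d["centre"],P,w2rig(P))
E
```

```text
t: 6.55
eef_pos: [523.1, -205.9, 75.0]
tcp_rot: [-3.141, 0.0, 2.996]
ft_force: [0.3, -0.9, 0.7]
opening: -0.001
grip_force: 0.3
t: 7.8
eef_pos: [536.3, -114.1, 74.8]
tcp_rot: [3.141, -0.0, 2.996]
ft_force: [-0.2, 0.0, -0.2]
opening: 0.005
grip_force: 0.0
[ 536.3 -114.1   74.8] [ -30.3 -139.5] [-0.2  0.  -0.2] [ 3.1 -0.   3. ]
lip_nose 0.65 [170.6, 529.6] [492.2  -7.2  62. ] [-89.4 -40.1]
rig 0.8 [293.4, 524.9] [588.   22.3   0. ] [1. 3.]
```

```bash
python3 -m inch '[[[0,0.07,0],0,1],[[0,0.07,0],0,1],[[0,0.07,0],0,1],[[0,0.07,0],0,1],[[0,0.07,0],0,1],[[0,0.07,0],0,1],[[0,0.07,0],0,1],[[0,0.06,0],0,1],[[0,0.05,0],0,1],[[0,0.0,0],0,1]]'
python3 - <<'E'
from h import *
np.set_printoptions(precision=1,suppress=True)
s=env.state();print(s["eef_pos"],w2rig(s["eef_pos"]),s["ft_force"])
for c in("wrist","top","side"):
  p=eyes.read_camera(c)
  for n,z in dict(post_top=100,lip_nose=62,rig=0).items():
    for d in eyes.spot_point(n,p)[:1]:
        P=atz(p,d["centre"],z);print(n,d["score"],d["centre"],P,w2rig(P))
E
```

```text
t: 9.25
eef_pos: [541.6, -78.3, 74.8]
tcp_rot: [3.141, -0.0, 2.996]
ft_force: [-0.1, 0.5, 0.6]
opening: 0.007
grip_force: 0.0
[541.6 -78.3  74.8] [ -30.3 -103.2] [-0.1  0.5  0.6]
lip_nose 0.65 [168.0, 516.8] [495.3  22.6  62. ] [-90.7 -10.1]
rig 0.9 [292.4, 475.0] [587.4  23.2   0. ] [0.4 3.8]
lip_nose 0.87 [256.8, 326.6] [492.2  25.2  62. ] [-94.2  -8. ]
rig 0.69 [219.5, 331.6] [589.9  15.7   0. ] [ 4.  -3.3]
post_top 0.83 [275.7, 353.1] [546.  -62.1 100. ] [-28.3 -86.6]
lip_nose 0.69 [258.3, 311.2] [504.5  31.1  62. ] [-82.8  -0.4]
rig 0.84 [268.5, 353.1] [590.7  24.5   0. ] [3.4 5.5]
```

```bash
python3 -m inch '[[[0,0.017,0],0,1],[[0,0.017,0],0,1],[[0,0.016,0],0,1],[[0,0,0],0,1],[[0,0,0],0,1],[[0,0,0],0,1],[[0,0,0],0,1],[[0,0,0],0,1],[[0,0,0],0,1],[[0,0,0],0,1]]'
python3 - <<'E'
from h import *
np.set_printoptions(precision=1,suppress=True)
s=env.state();print(s["eef_pos"],w2rig(s["eef_pos"]),s["ft_force"])
for c in("wrist","top"):
  p=eyes.read_camera(c)
  if c=="top":
    cv2.imwrite("pics/t2.png",cv2.convertScaleAbs(cv2.resize(p["pixels"][180:330,210:460,::-1],None,fx=3.2,fy=3.2,interpolation=cv2.INTER_CUBIC),alpha=1.5))
  for n,z in dict(post_top=100,lip_nose=62,bed_centre=53,rig=0).items():
    for d in eyes.spot_point(n,p)[:1]:
        P=atz(p,d["centre"],z);print(n,d["score"],d["centre"],P,w2rig(P))
E
```

```text
t: 11.1
eef_pos: [542.1, -75.6, 74.8]
tcp_rot: [3.141, 0.0, 2.996]
ft_force: [-0.9, -0.7, -0.1]
opening: 0.009
grip_force: 0.0
[542.1 -75.6  74.8] [ -30.2 -100.5] [-0.9 -0.7 -0.1]
lip_nose 0.81 [169.1, 518.8] [496.4  26.2  62. ] [-90.1  -6.4]
rig 0.84 [291.4, 474.3] [587.   25.4   0. ] [-0.4  5.9]
lip_nose 0.67 [255.5, 326.1] [495.   26.4  62. ] [-91.5  -6.4]
bed_centre 0.68 [270.6, 323.1] [462.   32.3  53. ] [-125.    -5.3]
rig 0.67 [218.9, 328.3] [591.2  23.6   0. ] [4.1 4.8]
```

View pics/t2.png

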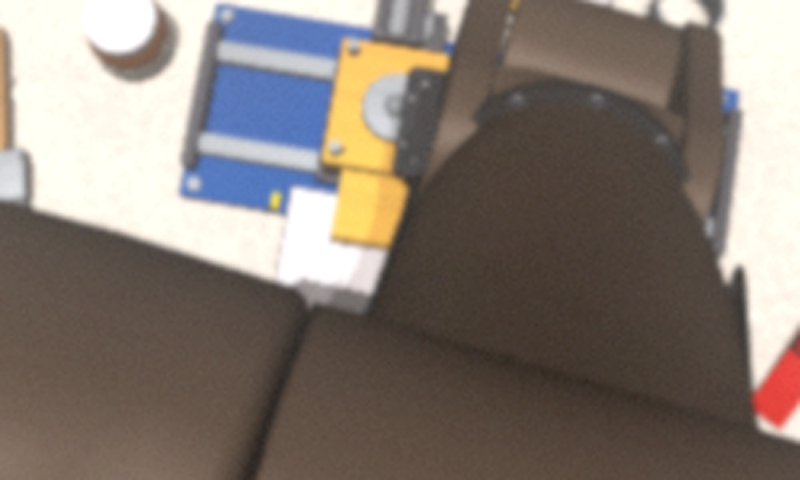

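```bash
python3 -m inch '[[[0,-0.2,0],0,1],[[0,-0.3,0],0,1],[[0,-0.2,-0.6],0,1],[[0,0,-0.6],0,1],[[0,0,-0.6],0,1],[[0,0,-0.3],0,1],[[0.3,0.7,0],0,1],[[0.3,0.7,0],0,1],[[0.3,0.7,0],0,1],[[0.3,0.7,0],0,1]]'
python3 - <<'E'
from h import *
s=env.state();print(s["eef_pos"],s["ft_force"])
b=np.array([465,200,200.]);print(units(s["eef_pos"],b,np.pi+RY))
E
```

```text
t: 12.85
eef_pos: [488.7, 59.6, 200.9]
tcp_rot: [3.142, 0.0, 2.995]
ft_force: [0.1, 0.1, 0.1]
opening: 0.005
grip_force: 0.0
[488.70879068  59.61006331 200.94939411] [0.12705304 0.05448228 0.12120057]
[0.72908786 2.25818218 0.01582324]
```

```bash
python3 -m inch '[[[0.18,0.56,0],0,-1],[[0.18,0.56,0],0,-1],[[0.18,0.56,0],0,-1],[[0.18,0.56,0],0,-1],[[0,0,0],0,-1],[[0,0,0],0,-1],[[0,0,0],0,-1],[[0,0,0],0,-1],[[0,0,0],0,-1],[[0,0,0],0,-1]]'
python3 - <<'E'
from h import *
np.set_printoptions(precision=1,suppress=True)
s=env.state();print(s["eef_pos"],w2rig(s["eef_pos"]),s["ft_force"])
for c in("wrist","top","side"):
  p=eyes.read_camera(c); save(p,c+"3")
  if c=="top":
    cv2.imwrite("pics/t3.png",cv2.convertScaleAbs(cv2.resize(p["pixels"][180:330,230:430,::-1],None,fx=4,fy=4,interpolation=cv2.INTER_CUBIC),alpha=1.5))
  for n,z in dict(post_top=100,lip_nose=62,bed_centre=53,rig=0,wedge=0).items():
    for d in eyes.spot_point(n,p)[:1]:
        P=atz(p,d["centre"],z);print(n,d["score"],d["centre"],P,w2rig(P))
E
```

```text
t: 14.1
eef_pos: [465.8, 198.6, 200.8]
tcp_rot: [3.142, 0.0, 2.996]
ft_force: [-0.1, -0.1, -0.3]
opening: 0.974
grip_force: 0.0
[465.8 198.6 200.8] [-145.3  159.8] [-0.1 -0.1 -0.3]
lip_nose 0.74 [289.9, 141.4] [496.4  27.7  62. ] [-90.4  -4.9]
bed_centre 0.97 [248.6, 155.7] [462.7  45.8  53. ] [-126.3    8.1]
wedge 0.67 [201.4, 327.4] [451.  203.4   0. ] [-160.7  162.4]
post_top 0.63 [232.3, 367.3] [543.1 -61.6 100. ] [-31.3 -86.5]
lip_nose 0.63 [254.9, 326.2] [496.4  26.2  62. ] [-90.1  -6.4]
bed_centre 0.62 [269.7, 319.6] [463.8  40.2  53. ] [-124.4    2.7]
rig 0.73 [223.5, 329.8] [580.1  19.8   0. ] [-6.4 -0.7]
wedge 0.65 [345.5, 425.7] [ 298.3 -209.3    0. ] [-252.1 -268.1]
post_top 0.77 [276.3, 352.7] [544.8 -63.1 100. ] [-29.3 -87.7]
lip_nose 0.83 [260.2, 310.4] [501.5  27.3  62. ] [-85.3  -4.6]
bed_centre 0.71 [265.3, 287.8] [460.4  38.4  53. ] [-127.5    0.5]
rig 0.75 [270.8, 354.0] [589.9  18.4   0. ] [ 3.6 -0.5]
wedge 0.94 [228.9, 258.9] [447.2 200.    0. ] [-163.9  158.4]
```

View pics/t3.png

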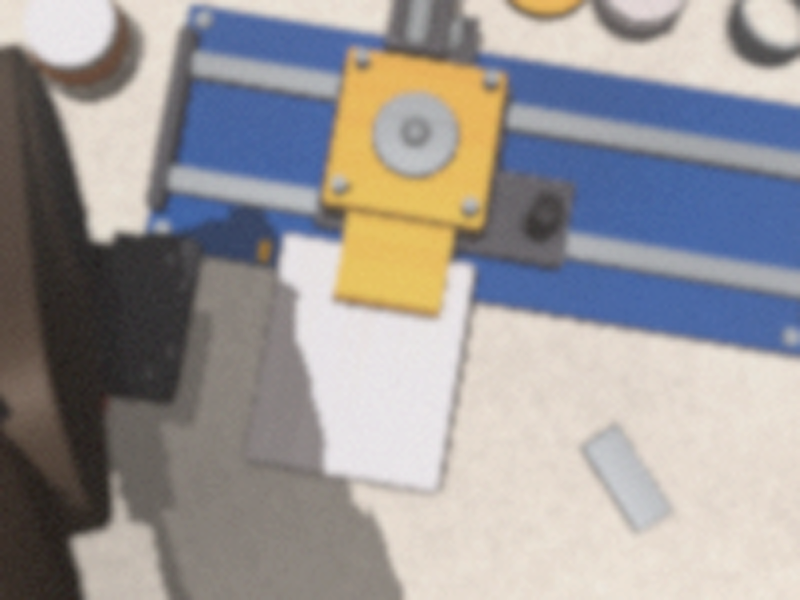

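View pics/wrist3.png

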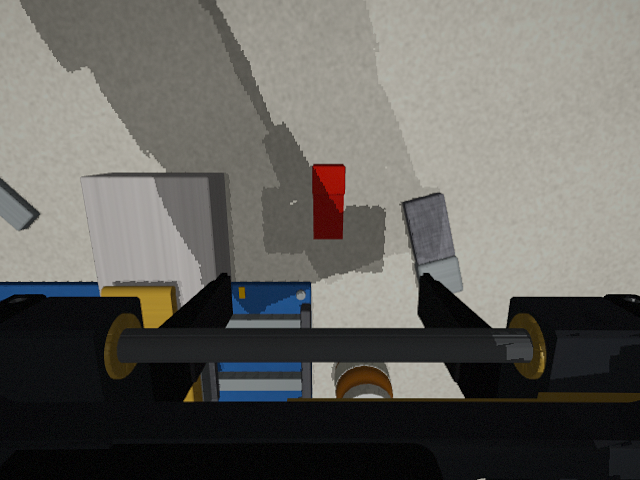

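```bash
python3 - <<'E'
from h import *
np.set_printoptions(precision=1,suppress=True)
p=eyes.read_camera("top")
f=lambda c,r,z:w2rig(atz(p,[180+(r+.5)/4-.5,230+(c+.5)/4-.5],z))
print("bed",[f(*a,53) for a in((285,236),(475,264),(438,491),(250,462))])
print("lip front",[f(*a,68) for a in((334,298),(438,314))],"box top corners",[f(*a,85) for a in((350,46),(508,72),(488,232),(322,206))],"cap",f(415,132,103),"post",f(546,215,100))
p=eyes.read_camera("wrist")
f=lambda c,r,z:w2rig(atz(p,[r,c],z))
print("bed",f(81,177,53),f(208,175,53),"lip",f(100,287,70),f(175,287,70))
# wedge in wrist
hsv=cv2.cvtColor(p["pixels"],cv2.COLOR_RGB2HSV)
m=((hsv[...,0]<8)|(hsv[...,0]>172))&(hsv[...,1]>150)&(hsv[...,2]>40)
m[:,:280]=0;m[:,380:]=0;m[:130]=0;m[270:]=0
for r in range(160,244,6):
    c=np.where(m[r])[0]
    if len(c):print(r,c.min(),c.max(),hsv[r,c[len(c)//2]])
E
```

```text
bed [array([-62.2,  56.6]), array([-59.8, -51.9]), array([-188.6,  -52.4]), array([-190.6,   53.1])]
lip front [array([-94.1,  22.4]), array([-93.1, -35.9])] box top corners [array([44.8, 37.5]), array([ 45.1, -51.8]), array([-46. , -55.3]), array([-47.2,  36.9])] cap [-1.5 -6.9] post [-34.  -84.4]
bed [-189.7  -47.2] [-191.5   60.5] lip [-96.5 -36. ] [-96.4  29. ]
166 313 343 [  0 236 120]
172 312 344 [  3 244 158]
178 312 344 [  2 236 157]
184 312 344 [  3 242 155]
190 312 344 [  2 250 155]
196 313 343 [  0 231  75]
202 313 342 [  0 242  76]
208 313 342 [179 213  78]
214 313 342 [  0 232  78]
220 313 342 [  0 242  76]
226 314 342 [  2 235  76]
232 314 342 [  1 225  77]
238 314 341 [  3 209  78]
```

```bash
sed -i 's/RIG=np.array.*;RY/RIG=np.array([586.6,20.5]);RY/' h.py; python3 - <<'E'
from h import *
np.set_printoptions(precision=1,suppress=True)
p=eyes.read_camera("wrist")
f=lambda c,r,z:w2rig(atz(p,[r,c],z))
print("rear top",f(312,164,38),f(344.5,164,38),"block front top",f(312,193,38),f(344.5,193,38),"tip",f(313.5,240,5),f(342,240,5), "bottom rear",f(328,164,0))
s=env.state();print(s["eef_pos"],w2rig(s["eef_pos"]),s["t"])
print(units(s["eef_pos"],np.r_[rig2w(-30,-135),200],np.pi+RY))
E
```

```text
rear top [-199.8  147.5] [-199.8  176.3] block front top [-174.2  147.3] [-174.2  176.7] tip [-121.6  147.2] [-121.6  176.5] bottom rear [-197.8  162.1]
[465.8 198.7 200.8] [-145.3  158.9] 15.15
[-1.9 -4.9  0. ]
```

```bash
python3 -m inch '[[[-0.27,-0.7,0],0,1],[[-0.27,-0.7,0],0,1],[[-0.27,-0.7,0],0,1],[[-0.27,-0.7,0],0,1],[[-0.27,-0.7,0],0,1],[[-0.27,-0.7,0],0,1],[[-0.3,-0.7,0],0,1],[[0,0,0.5],0,1],[[0,0,0.8],0,1],[[0,0,0.8],0,1]]'
python3 -m inch '[[[0,0.1,0],0,1],[[0,0.1,0],0,1],[[0,0.1,0],0,1],[[0,0.1,0],0,1],[[0,0.05,0],0,1],[[0,0.05,0],0,1],[[0,0.05,0],0,1],[[0,0.05,0],0,1],[[0,0.04,0],0,1],[[0,0.03,0],0,1]]'
python3 - <<'E'
from h import *
s=env.state();print(s["eef_pos"],w2rig(s["eef_pos"]),s["ft_force"],s["t"])
p=eyes.read_camera("side")
for n,z in dict(post_top=100,lip_nose=62).items():
    for d in eyes.spot_point(n,p)[:1]:
        print(n,d["score"],d["centre"],w2rig(atz(p,d["centre"],z)))
E
```

```text
t: 16.4
eef_pos: [537.3, -109.1, 73.7]
tcp_rot: [-3.142, 0.001, 2.996]
ft_force: [1.7, 0.2, -0.1]
opening: 0.024
grip_force: 0.0
t: 17.65
eef_pos: [543.0, -69.0, 74.8]
tcp_rot: [3.141, -0.0, 2.996]
ft_force: [-0.7, -0.7, 0.1]
opening: 0.002
grip_force: 0.0
[543.00848621 -68.96031664  74.7881265 ] [-30.20772183 -94.8201554 ] [-0.66282922 -0.65110854  0.09276731] 17.65
post_top 0.64 [268.8, 351.4] [-26.90428218 -72.38431909]
lip_nose 0.7 [253.4, 307.1] [-87.62108151  12.17233053]
```

```bash
python3 -m inch '[[[0,-0.3,0],0,1],[[0,-0.5,0],0,1],[[0,-0.5,0],0,1],[[0,-0.5,0],0,1],[[0,0,0],0,1],[[0,0,0],0,1],[[0,0,0],0,1],[[0,0,0],0,1],[[0,0,0],0,1],[[0,0,0],0,1]]'
python3 - <<'E'
from h import *
p=eyes.read_camera("side")
for n,z in dict(post_top=100,lip_nose=62,bed_centre=53).items():
    for d in eyes.spot_point(n,p)[:1]:
        print(n,d["score"],d["centre"],w2rig(atz(p,d["centre"],z)))
p=eyes.read_camera("top")
for n,z in dict(post_top=100,lip_nose=62,bed_centre=53).items():
    for d in eyes.spot_point(n,p)[:1]:
        print(n,d["score"],d["centre"],w2rig(atz(p,d["centre"],z)))
cv2.imwrite("pics/t4.png",cv2.convertScaleAbs(cv2.resize(p["pixels"][180:330,230:430,::-1],None,fx=4,fy=4,interpolation=cv2.INTER_CUBIC),alpha=1.5))
E
```

```text
t: 19.05
eef_pos: [527.4, -175.7, 74.8]
tcp_rot: [3.142, 0.0, 2.997]
ft_force: [0.7, 0.3, -1.0]
opening: 0.003
grip_force: 0.0
post_top 0.88 [270.2, 347.8] [-33.79349291 -73.92006457]
lip_nose 0.78 [257.8, 308.4] [-87.57357416   0.989294  ]
bed_centre 0.62 [264.7, 288.1] [-126.63814757    0.77313264]
lip_nose 0.27 [229.3, 208.5] [-78.14715318 265.36281439]
```

View pics/t4.png

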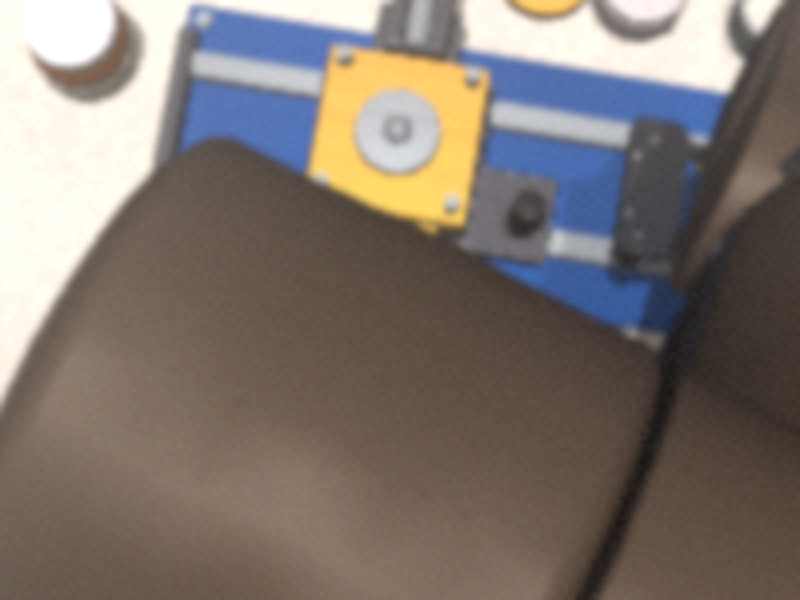

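```bash
python3 - <<'E'
from h import *
p=eyes.read_camera("top")
f=lambda c,r,z:w2rig(atz(p,[180+(r+.5)/4-.5,230+(c+.5)/4-.5],z))
print("cap",f(397.5,130,103),"post",f(527,212,100),"box",[f(*a,85) for a in((332,44),(490,68))])
s=env.state()
a=np.r_[rig2w(-187,160),150]
print(a,units(s["eef_pos"],a,np.pi+RY),s["tcp_rot"])
E
python3 -m inch '[[[0.2,0.2,-0.8],0,1],[[0.2,0.2,-0.8],0,1],[[0.3,0.6,-0.4],0,-1],[[0.3,0.6,0],0,-1],[[0.3,0.6,0],0,-1],[[0.3,0.6,0],0,-1],[[0.3,0.6,0],0,-1],[[0.3,0.6,0],0,-1],[[0.3,0.6,0],0,-1],[[0,0,0],0,-1]]'
python3 - <<'E'
from h import *
s=env.state()
print(s["eef_pos"],units(s["eef_pos"],np.r_[rig2w(-187,160),4],np.pi+RY),s["tcp_rot"])
E
```

```text
cap [-1.93835357  1.64728729] post [-34.10224927 -74.97004352] box [array([44.28906479, 46.55344696]), array([ 45.66927552, -42.59447307])]
[424.68118436 205.8410293  150.        ] [ 2.61268493  6.04971492 -1.25321908] [3.14152191e+00 5.44799938e-05 2.99617326e+00]
t: 20.75
eef_pos: [418.1, 120.5, 195.0]
tcp_rot: [3.141, 0.0, 2.999]
ft_force: [0.6, -0.3, 0.1]
opening: 0.788
grip_force: 0.0
[418.07955323 120.51749914 194.96403473] [0.09660419 1.42303371 3.18273391] [3.14135665e+00 5.98694135e-05 2.99928570e+00]
```

```bash
python3 -m inch '[[[0.03,0.5,0],0,-1],[[0.03,0.5,0],0,-1],[[0.04,0.42,0],0,-1],[[0,0,0.6],0,-1],[[0,0,0.6],0,-1],[[0,0,0.3],0,-1],[[0,0,0],0,-1],[[0,0,0],0,-1],[[0,0,0],0,-1],[[0,0,0],0,-1]]'
python3 - <<'E'
from h import *
np.set_printoptions(precision=1,suppress=True)
s=env.state();print(s["eef_pos"],w2rig(s["eef_pos"]),s["t"])
p=eyes.read_camera("wrist");save(p,"w5")
hsv=cv2.cvtColor(p["pixels"],cv2.COLOR_RGB2HSV)
m=((hsv[...,0]<8)|(hsv[...,0]>172))&(hsv[...,1]>150)&(hsv[...,2]>40)
n,l,st,ce=cv2.connectedComponentsWithStats(m.astype(np.uint8));i=1+st[1:,4].argmax()
print(st[i],ce[i])
x,y,w,h,_=st[i]
for r in range(y,y+h,8):
    c=np.where(l[r]==i)[0];print(r,c.min(),c.max(),hsv[r,(c.min()+c.max())//2,2],w2rig(atz(p,[r,(c.min()+c.max())/2],38)),w2rig(atz(p,[r,(c.min()+c.max())/2],5)))
E
```

```text
t: 22.0
eef_pos: [425.6, 204.1, 105.4]
tcp_rot: [3.141, 0.001, 2.996]
ft_force: [0.4, 0.8, -0.2]
opening: 0.997
grip_force: 0.0
[425.6 204.1 105.4] [-185.9  158.4] 22.0
[ 309  225   44   92 3714] [329.6 269.2]
225 311 348 59 [-206.   161.4] [-198.7  161.9]
233 309 350 60 [-200.6  161.4] [-192.5  161.9]
241 309 352 84 [-195.1  162.1] [-186.3  162.7]
249 309 351 84 [-189.5  161.8] [-179.9  162.3]
257 309 351 82 [-183.9  161.8] [-173.5  162.3]
265 309 351 83 [-178.2  161.8] [-167.1  162.4]
273 310 349 81 [-172.5  161.5] [-160.5  162. ]
281 310 348 79 [-166.6  161.2] [-153.9  161.6]
289 311 348 82 [-160.7  161.5] [-147.2  162. ]
297 311 348 80 [-154.8  161.6] [-140.4  162. ]
305 311 347 82 [-148.7  161.2] [-133.5  161.7]
313 311 347 107 [-142.6  161.2] [-126.5  161.7]
```

View pics/w5.png

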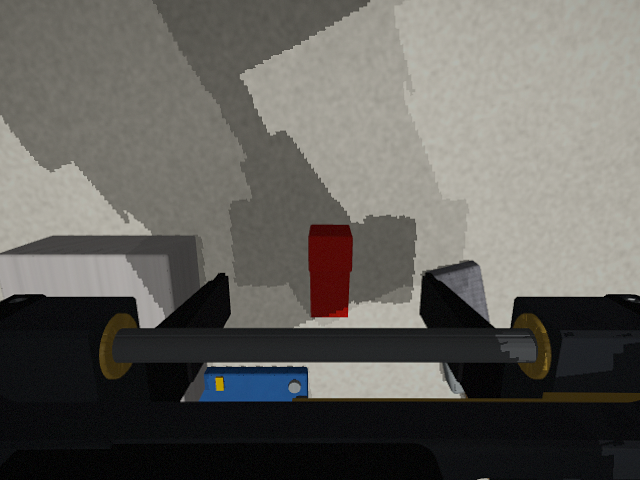

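```bash
python3 -m inch '[[[0,0.05,0.2],0,-0.3],[[0,0,0.5],0,-0.3],[[0,0,0.5],0,-0.3],[[0,0,0.3],0,-0.3],[[0,0,0.17],0,-0.3],[[0,0,0],0,1],[[0,0,0],0,1],[[0,0,0],0,1],[[0,0,0],0,1],[[0,0,0],0,1]]'
```

```text
t: 23.3
eef_pos: [426.0, 207.1, 5.1]
tcp_rot: [3.141, 0.001, 2.996]
ft_force: [-0.5, -0.0, 6.3]
opening: 0.314
grip_force: 30.0
```

```bash
python3 -m inch '[[[0,0,-0.3],0,1],[[0,0,-0.5],0,1],[[0,0,-0.5],0,1],[[0,0,-0.5],0,1],[[0,0,-0.05],0,1],[[-0.05,-0.4,0],0,1],[[-0.1,-0.7,0],0,1],[[-0.1,-0.7,0],0,1],[[-0.1,-0.6,0],0,1],[[0,-0.27,0],0,1]]'
python3 - <<'E'
from h import *
np.set_printoptions(precision=2,suppress=True)
s=env.state();print(s["eef_pos"],w2rig(s["eef_pos"]),s["tcp_rot"],s["ft_force"])
p=eyes.read_camera("wrist");save(p,"w6")
for n,z in dict(lip_nose=62,bed_centre=53).items():
    for d in eyes.spot_point(n,p)[:1]:
        print(n,d["score"],d["centre"],w2rig(atz(p,d["centre"],z)))
for c in ("side","top"):
  p=eyes.read_camera(c)
  for n,z in dict(lip_nose=62,bed_centre=53).items():
    for d in eyes.spot_point(n,p)[:1]:
        print(n,d["score"],d["centre"],w2rig(atz(p,d["centre"],z)))
E
```

```text
t: 24.55
eef_pos: [422.9, 43.9, 114.6]
tcp_rot: [-3.141, -0.001, 2.994]
ft_force: [0.4, 0.8, -2.2]
opening: 0.309
grip_force: 30.0
[422.85  43.88 114.64] [-165.41   -0.53] [-3.14 -0.    2.99] [ 0.42  0.81 -2.19]
lip_nose 0.93 [255.9, 310.0] [-83.65   4.86]
bed_centre 0.97 [264.7, 288.4] [-126.09    0.64]
lip_nose 0.68 [251.2, 322.2] [-83.41   2.84]
```

View pics/w6.png

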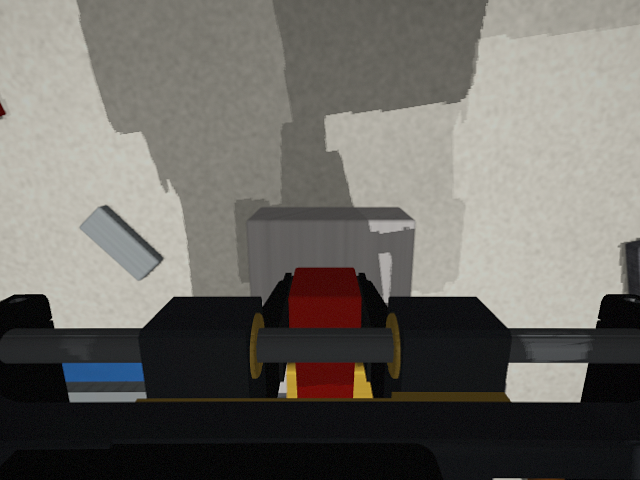

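```bash
python3 -m inch '[[[0,0,0.25],0,1],[[0,0,0.25],0,1],[[0,0,0.2],0,1],[[0,0,0.1],0,1],[[0,0,0.05],0,1],[[0,0,0.03],0,1],[[0,0,0.03],0,1],[[0,0,0.02],0,1],[[0,0,0],0,1],[[0,0,0],0,1]]'
```

```text
t: 26.25
eef_pos: [423.4, 45.5, 59.9]
tcp_rot: [3.141, 0.0, 2.996]
ft_force: [-0.5, -0.1, -1.4]
opening: 0.317
grip_force: 30.0
```

```bash
python3 -m inch '[[[0,0,0.01],0,1],[[0,0,0.01],0,1],[[0,0,0.01],0,1],[[0,0,0],0,1],[[0,0,0],0,1],[[0,0,0],0,1],[[0,0,0],0,1],[[0,0,0],0,1],[[0,0,0],0,1],[[0,0,0],0,1]]'
```

```text
t: 27.5
eef_pos: [423.3, 45.4, 58.1]
tcp_rot: [3.141, 0.0, 2.996]
ft_force: [-2.2, 0.2, 5.2]
opening: 0.311
grip_force: 30.0
```

```bash
python3 -m inch '[[[-0.05,0,0],0,1],[[-0.05,0,0],0,1],[[-0.05,0,0],0,1],[[-0.05,0,0],0,1],[[-0.05,0,0],0,1],[[-0.05,0,0],0,1],[[-0.05,0,0],0,1],[[-0.02,0,0],0,1],[[0,0,0],0,1],[[0,0,0],0,1]]'
python3 -m inch '[[[-0.033,0,0],0,1],[[0,0,0],0,1],[[-0.033,0,0],0,1],[[0,0,0],0,1],[[0,0,0],0,1],[[0,0,0],0,1],[[0,0,0],0,1],[[0,0,0],0,1],[[0,0,0],0,1],[[0,0,0],0,1]]'
python3 - <<'E'
from h import *
s=env.state();print(w2rig(s["eef_pos"]),s["eef_pos"],s["ft_force"])
E
```

```text
t: 28.75
eef_pos: [444.4, 42.4, 58.1]
tcp_rot: [-3.142, -0.002, 2.996]
ft_force: [-6.8, -0.1, 9.2]
opening: 0.315
grip_force: 30.0
t: 30.0
eef_pos: [448.6, 41.8, 58.1]
tcp_rot: [3.142, -0.001, 2.996]
ft_force: [-5.3, 0.7, 7.5]
opening: 0.312
grip_force: 30.0
[-139.6415337     1.09323579] [448.581842    41.75890776  58.11607943] [-5.32146622  0.69597901  7.45578413]
```

```bash
python3 -m inch '[[[-0.017,0,0],0,1],[[-0.017,0,0],0,1],[[0,0,0],0,1],[[0,0,0],0,1],[[0,0,0],0,1],[[0,0,0],0,1],[[0,0,0],0,1],[[0,0,0],0,1],[[0,0,0],0,1],[[0,0,0],0,1]]'
python3 -m inch '[[[-0.017,0,0],0,1],[[-0.017,0,0],0,1],[[0,0,0],0,1],[[0,0,0],0,1],[[0,0,0],0,1],[[0,0,0],0,1],[[0,0,0],0,1],[[0,0,0],0,1],[[0,0,0],0,1],[[0,0,0],0,1]]'
python3 -m inch '[[[-0.017,0,0],0,1],[[-0.017,0,0],0,1],[[0,0,0],0,1],[[0,0,0],0,1],[[0,0,0],0,1],[[0,0,0],0,1],[[0,0,0],0,1],[[0,0,0],0,1],[[0,0,0],0,1],[[0,0,0],0,1]]'
python3 - <<'E'
from h import *
s=env.state();print(w2rig(s["eef_pos"]),s["eef_pos"],s["ft_force"])
E
```

```text
t: 31.25
eef_pos: [449.9, 41.6, 58.1]
tcp_rot: [-3.142, -0.002, 2.996]
ft_force: [-6.6, 1.6, 9.8]
opening: 0.319
grip_force: 30.0
t: 32.5
eef_pos: [450.2, 41.5, 58.0]
tcp_rot: [-3.141, -0.006, 2.996]
ft_force: [-13.4, 4.1, 16.5]
opening: 0.316
grip_force: 30.0
t: 33.75
eef_pos: [450.9, 41.4, 57.9]
tcp_rot: [-3.141, -0.009, 2.997]
ft_force: [-20.2, 3.8, 20.0]
opening: 0.315
grip_force: 30.0
[-137.33549448    1.04893143] [450.85727978  41.38186313  57.93932579] [-20.16911576   3.83092307  20.02854166]
```

```bash
python3 -m inch '[[[0,0,-0.01],0,1],[[0,0,-0.01],0,1],[[-0.017,0,0],0,1],[[-0.017,0,0],0,1],[[0,0,0],0,1],[[0,0,0],0,1],[[0,0,0],0,1],[[0,0,0],0,1],[[0,0,0],0,1],[[0,0,0],0,1]]'
python3 -m inch '[[[-0.017,0,0],0,1],[[-0.017,0,0],0,1],[[0,0,0],0,1],[[0,0,0],0,1],[[0,0,0],0,1],[[0,0,0],0,1],[[0,0,0],0,1],[[0,0,0],0,1],[[0,0,0],0,1],[[0,0,0],0,1]]'
python3 - <<'E'
from h import *
s=env.state();print(w2rig(s["eef_pos"]),s["eef_pos"],s["ft_force"])
E
```

```text
t: 35.0
eef_pos: [457.2, 40.5, 59.2]
tcp_rot: [3.142, -0.0, 2.996]
ft_force: [-5.4, -0.1, -4.9]
opening: 0.313
grip_force: 30.0
t: 36.25
eef_pos: [459.5, 40.2, 59.3]
tcp_rot: [3.141, 0.001, 2.996]
ft_force: [-1.3, 0.5, -6.6]
opening: 0.315
grip_force: 30.0
[-128.58058461    1.11335849] [459.52962402  40.18059588  59.28415306] [-1.27583272  0.46282929 -6.6237515 ]
```

```bash
python3 -m inch '[[[0,0,0.005],0,1],[[0,0,0.005],0,1],[[0,0,0.004],0,1],[[0,0,0],0,1],[[0,0,0],0,1],[[0,0,0],0,1],[[0,0,0],0,1],[[0,0,0],0,1],[[0,0,0],0,1],[[0,0,0],0,1]]'
python3 - <<'E'
from h import *
s=env.state();print(w2rig(s["eef_pos"]),s["eef_pos"],s["ft_force"])
p=eyes.read_camera("side")
for n,z in dict(lip_nose=62,post_top=100,wedge=53).items():
    for d in eyes.spot_point(n,p)[:1]:
        print(n,d["score"],d["centre"],w2rig(atz(p,d["centre"],z)))
cv2.imwrite("pics/s7.png",cv2.convertScaleAbs(cv2.resize(p["pixels"][200:350,250:450,::-1],None,fx=4,fy=4,interpolation=cv2.INTER_CUBIC),alpha=1.3))
E
```

```text
t: 37.5
eef_pos: [459.4, 40.2, 58.4]
tcp_rot: [3.141, 0.0, 2.996]
ft_force: [1.2, 0.8, -6.3]
opening: 0.313
grip_force: 30.0
[-128.66613977    1.09558657] [459.44239878  40.17537254  58.41639908] [ 1.16400366  0.81897098 -6.34408749]
lip_nose 0.68 [253.1, 310.7] [-80.8649259   11.32954395]
post_top 0.96 [268.0, 349.6] [-29.44784985 -69.94239689]
wedge 0.95 [433.9, 238.9] [-255.72605338 -294.38297719]
```

View pics/s7.png

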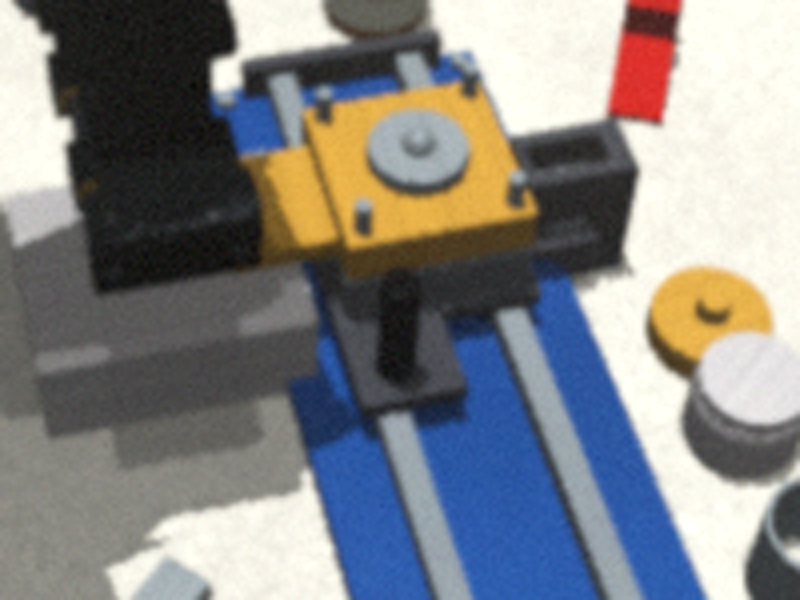

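```bash
python3 -m inch '[[[0,0,0.005],0,1],[[0,0,0.005],0,1],[[0,0,0],0,1],[[0,0,0],0,1],[[0,0,0],0,1],[[0,0,0],0,1],[[0,0,0],0,1],[[0,0,0],0,1],[[0,0,0],0,1],[[0,0,0],0,1]]'
python3 - <<'E'
from h import *
s=env.state();print(w2rig(s["eef_pos"]),s["eef_pos"],s["ft_force"],s["tcp_rot"],s["moment"])
E
```

```text
t: 38.95
eef_pos: [459.4, 40.2, 58.0]
tcp_rot: [3.141, 0.0, 2.996]
ft_force: [-1.0, -0.5, 5.9]
opening: 0.315
grip_force: 30.0
[-128.74326529    1.08530925] [459.36459762  40.17634712  57.99574966] [-1.02644158 -0.52679562  5.89022631] [3.14149632e+00 3.21672436e-04 2.99626142e+00] [-0.02874922  0.38995409 -0.05457827]
```

```bash
python3 -m inch '[[[0,0,-0.007],0,1],[[-0.013,0,0],0,1],[[-0.013,0,0],0,1],[[-0.013,0,0],0,1],[[0,0,0],0,1],[[0,0,0.004],0,1],[[0,0,0],0,1],[[0,0,0],0,1],[[0,0,0],0,1],[[0,0,0],0,1]]'
python3 - <<'E'
from h import *
s=env.state();print(w2rig(s["eef_pos"]),s["eef_pos"],s["ft_force"],s["tcp_rot"],s["qvel"])
q={}
for c in("side","top"):
  for k in range(2):
    p=eyes.read_camera(c)
    for n,z in dict(lip_nose=65,post_top=100,bed_centre=53).items():
      for d in eyes.spot_point(n,p)[:1]: print(c,n,d["score"],w2rig(atz(p,d["centre"],z)))
E
```

```text
t: 40.2
eef_pos: [459.4, 40.2, 58.0]
tcp_rot: [-3.141, -0.005, 2.996]
ft_force: [-9.5, 2.9, 9.9]
opening: 0.316
grip_force: 30.0
[-128.67797141    1.08914556] [459.42976062  40.1707087   57.95236891] [-9.53877818  2.93112115  9.85073351] [-3.14141683 -0.00459585  2.99632607] [-1.55153969e-03 -1.18289444e-04 -8.71509784e-04  9.68380989e-05
  1.57802942e-03  4.97890332e-05]
side lip_nose 0.61 [-82.40587089   8.51111447]
side post_top 0.56 [-29.94443762 -72.33897244]
side bed_centre 0.79 [-127.60581539    7.75382256]
side lip_nose 0.59 [-86.86542533   8.30105016]
side post_top 0.55 [-128.40649853  -33.57902336]
side bed_centre 0.58 [-127.4646413     5.46257899]
top post_top 0.66 [-30.11347766 -79.66198633]
top bed_centre 0.69 [ 108.14480499 -200.94114924]
top post_top 0.56 [-27.87667766 -75.79365649]
```

```bash
python3 -m inch '[[[-0.013,0,-0.003],0,1],[[-0.013,0,-0.003],0,1],[[-0.013,0,-0.002],0,1],[[0,0,0],0,1],[[0,0,0],0,1],[[0,0,0],0,1],[[0,0,0],0,1],[[0,0,0],0,1],[[0,0,0],0,1],[[0,0,0],0,1]]'
python3 - <<'E'
from h import *
s=env.state();print(w2rig(s["eef_pos"]),s["eef_pos"],s["ft_force"],s["tcp_rot"])
E
```

```text
t: 42.25
eef_pos: [461.5, 39.8, 58.0]
tcp_rot: [-3.141, -0.005, 2.996]
ft_force: [-8.3, 1.1, 2.8]
opening: 0.313
grip_force: 30.0
[-126.56436259    1.02017858] [461.51122383  39.79706499  57.97865732] [-8.29312751  1.08066078  2.79692256] [-3.14128553 -0.0054224   2.9963573 ]
```

```bash
python3 -m inch '[[[0,0,0],0,1],[[0,0,0],0,1],[[0,0,0],0,1],[[0,0,0],0,1],[[0,0,0],0,1],[[0,0,0],0,1],[[0,0,0],0,1],[[0,0,0],0,1],[[0,0,0],0,1],[[0,0,0],0,1]]'
python3 - <<'E'
from h import *
p=eyes.read_camera("side")
cv2.imwrite("pics/s8.png",cv2.convertScaleAbs(cv2.resize(p["pixels"][200:310,290:420,::-1],None,fx=5,fy=5,interpolation=cv2.INTER_CUBIC),alpha=1.6,beta=10))
T=np.array(p["extrinsics"]);print("px per 3mm lift at box side:",np.diff(proj(p,[[*rig2w(0,-45),61],[*rig2w(0,-45),64]]),axis=0))
# brightness profile down the box's -y side at rig x=15, predicted z
for z in range(90,40,-2):
    r,c=proj(p,[[*rig2w(20,-45+1.5),z]])[0]; print(z,round(r,1),round(c,1),cv2.getRectSubPix(p["pixels"],(1,1),(float(c),float(r))).ravel())
E
```

```text
t: 43.5
eef_pos: [461.5, 39.8, 58.0]
tcp_rot: [-3.141, -0.005, 2.996]
ft_force: [-8.2, 1.3, 2.0]
opening: 0.317
grip_force: 30.0
px per 3mm lift at box side: [[-1.03484477  0.10084995]]
90 255.4 371.8 [124  95  45]
88 256.2 371.7 [93 70 35]
86 256.9 371.6 [72 56 30]
84 257.6 371.5 [62 49 27]
82 258.3 371.4 [58 45 25]
80 259.0 371.3 [56 46 24]
78 259.7 371.3 [58 48 27]
76 260.4 371.2 [59 48 29]
74 261.1 371.1 [58 46 28]
72 261.9 371.0 [56 44 27]
70 262.6 370.9 [53 44 31]
68 263.2 370.8 [49 43 34]
66 263.9 370.7 [40 38 35]
64 264.6 370.7 [40 40 39]
62 265.3 370.6 [39 40 40]
60 266.0 370.5 [36 39 38]
58 266.7 370.4 [36 37 38]
56 267.4 370.3 [36 35 38]
54 268.1 370.2 [36 35 37]
52 268.8 370.2 [35 34 35]
50 269.4 370.1 [34 34 33]
48 270.1 370.0 [33 34 33]
46 270.8 369.9 [36 37 36]
44 271.4 369.8 [36 37 37]
42 272.1 369.8 [35 36 37]
```

View pics/s8.png

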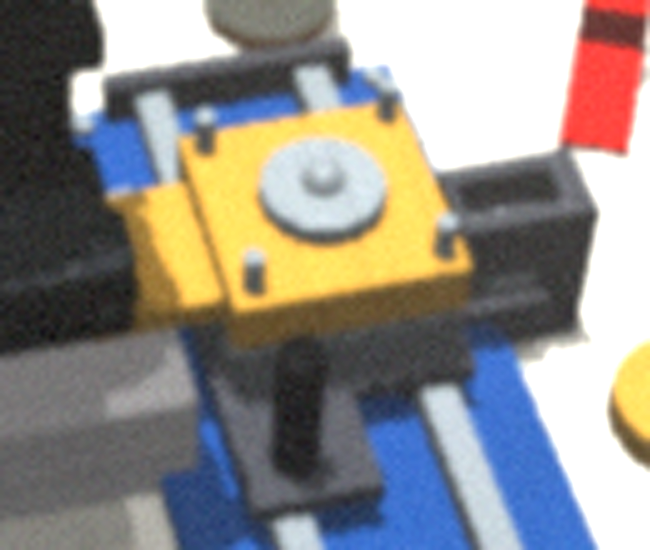

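```bash
python3 -c "
from cell import env
print(env.job_done())"
```

```text
the job is handed in; nothing more can be done
None
```

I handed the job in with the carriage in the detent and the red wedge flat on the bed, still gripped. I estimate the brass upper half is about 3 mm up, from how far the wedge went in and a rough side-camera check. I got no verdict back.

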